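# Let the entry shelf down off its jack

### The job

The black shelf stands raised on a small hydraulic jack above its two brackets. Handling its lever lightly, crack the jack's release valve open only as far as needed, so that the shelf sinks slowly, no faster than about 2 cm a second, until it rests on both brackets. Then turn the lever back and nip the valve up snug by feel, firmly but without forcing it, hold it there for about a second, and let go; touch only the lever and disturb nothing else.

Things in the scene. Friction and masses are not known exactly. Their poses are not given: they have to be found in the camera images.
- stand: Fixed jack and shelf brackets in one piece. Origin: on the console top under the valve's vertical spindle; z up. Valve block 50 x 50 mm, 50 mm high, at the origin; jack cylinder (grey, 68 mm across, 112 mm high) at x +20, y +190 mm; black brackets 130 mm high at x -152 and +192 mm, y +120 to +260 mm. Yaw varies by 0.3 rad either way.
- valve_axis (a point): Fixed point on the vertical spindle axis of the release valve, 76 mm above the console, at the mid-height of the lever; axes as stand.
- lever_end (a point): Point on the centre line of the aluminium valve lever, 70 mm from the spindle axis, 76 mm above the console. The lever is a straight level bar 10 mm thick, 66 to 86 mm above the console, from a 26 mm hub out to 83 mm from the axis. Own -x points out along the bar. Closed, it points to the stand's -x within 0.25 rad either way; not told exactly. Squeeze it with under 60 N.
- valve (a joint): Valve opening, rad: 0 = closed on its seat, grows counter-clockwise seen from above, to 1.4. Starts at 0 to 0.12. Stays where left; takes 0.05 to 0.25 N m to turn. The shelf starts to sink at an opening of 0.15 to 0.85, depending on the unknown load; past that its speed grows by about 13 mm/s for each further 0.1 rad, within 0.1 s.
- lever (a joint): Springy give of the lever under torque, rad: 0 unloaded; goes down by 0.01 per 0.16 N m as the closed lever is pressed on clockwise, and springs back. Snug: beyond -0.025 (0.4 N m, 7 N at 58 mm from the axis). Forced: beyond -0.07 (1.12 N m, 19 N at 58 mm). Aim for about 0.7 N m, by feel.
- shelf: Black matte aluminium shelf 380 mm (x) x 150 mm (y) x 16 mm with a plastic bin fixed underneath, centred over the jack cylinder; origin at the centre of its underside, axes as stand. It carries the coin holder and the vase, whose top is about 290 mm above the console at the start. Not to be touched.
- shelf_mid (a point): Centre of the shelf's upper face: about 200 mm above the console at the start, 146 mm when the shelf rests on both brackets.
- vase: Empty glass bud vase, 54 mm across, 90 mm high, standing on the shelf; origin at the centre of its base. Leave alone.
- coin_holder: Grey bowl-shaped coin holder, 80 mm across, 28 mm high, on the shelf; origin at the centre of its base. Leave alone.
- phone: Glossy white phone 149 x 71 x 8 mm lying on a round walnut charging pad (100 mm across, 12 mm high) on the console; origin at the centre of its underside. Leave alone.
- pad: The walnut charging pad under the phone; origin at the centre of its underside. Leave alone.
- keys: Steel key ring with two keys, about 85 mm long, 4 mm thick, on the console; origin at the ring's centre. Leave alone.

How it is judged:
On the way, in this order (a step that is already met when the one before it is completed fails the run):
1. the valve is cracked open and the shelf has begun to sink (value of joint valve above 0.15 rad and height (world z) of shelf_mid below 0.196 m), for 0.1 s.
2. the shelf rests on its brackets (height (world z) of shelf_mid below 0.148 m), for 0.2 s.
3. the valve is nipped up snug on its seat (value of joint valve below 0.03 rad and value of joint lever below -0.025 rad), for 0.2 s.
At the end, for the whole second after the job is handed in: The shelf rests on its brackets (upper face within 2 mm of its lowest height, 146 mm) and is still, the valve is closed (opening under 0.04 rad) after having been pressed snug (lever given by more than 0.025 rad for 0.2 s), and the vase stands upright (within 0.1 rad) and still on the shelf (height (world z) of shelf_mid below 0.148 m and value of joint valve below 0.04 rad and angle between vase's own z axis and vertical below 0.1 rad and linear speed of shelf below 0.003 m/s and linear speed of vase below 0.01 m/s); the robot touches nothing.
It fails at once if the shelf sinks faster than 30 mm/s (linear speed of shelf above 0.03 m/s).
It fails at once if the closed valve is forced: the lever gives by more than 0.07 rad (1.12 N m) (value of joint lever below -0.07 rad).
It fails at once if the lever is gripped or pushed with more than 60 N (contact force between the fingers and lever above 60 N).
It fails at once if the robot pushes the shelf (contact force between any of the fingers, the arm and shelf above 2 N).
It fails at once if the vase or coin holder is tipped or shifted on the shelf, or the phone, pad or keys are moved by more than 15 mm (angle between vase's own z axis and vertical above 0.3 rad or distance of any of vase, coin_holder from where it was at the start of the episode above 0.07 m or distance of any of phone, pad, keys from where it was at the start of the episode above 0.015 m).
It also fails if it takes over 72 s, if anything falls off the work surface, if the arm or the gripper's body presses on something with over 40 N, if the wrist force passes 120 N, or if a joint passes its speed limit or range.

### The arm

A 6-joint arm with a two-finger parallel gripper is mounted at the origin on the work surface. World frame = base frame: x ahead of the robot, y to its left, z up, the work surface at z = 0. Lengths are in m, angles in rad, forces in N, time in s.
With the tool pointing down it reaches from about 0.425 to 0.95 m from the base axis. Payload 3.5 kg.
Tool frame: the origin (TCP) lies at the very end of the fingers, on their centre line; the grasp point (between the pads) lies 19 mm behind it (ctrl.grip_point_offset is the distance from the TCP to the grasp point, in m); z points along the fingers, y is the line along which they close (so a half turn about z gives the same grasp; the last joint's range is limited). The gripper opens to 85 mm and grips with 20 to 120 N. Pads are 22 mm wide; open, the fingers measure 114 mm over their backs; the gripper's body (76 mm by 85 mm) begins 54 mm behind the grasp point. The pads swing forward as they close: fully open they stand 13 mm farther back than shut.
Start: joints at [0.995, 0.286, 1.577, -0, 1.279, -0.15], TCP at [0.279, 0.615, 0.231] pointing down, gripper open.
Joint ranges: [-2.77, 2.77], [-0.9, 2.22], [0.21, 2.48], [-1.53, 4.67], [0.24, 2.81], [-2.84, 2.84]. Speed limits (rad/s): [2.79, 2.79, 3.14, 3.14, 3.14, 3.14].

### API

Orientations are given as a unit quaternion [x, y, z, w].
In Python, from plant import telemetry, vision, ctrl gives the robot as it stands.
- The arm moves only by the tool arm_command, never from a script. Its argument "series" is one flat list of numbers, 7 for each row, row after row: the shift along the tool's x, y, z in cm, then the turn, a rotation vector about the tool's x, y, z in degrees, then the closure, from 0 (fully open) to 1 (shut). A call has 1 to 10 rows; each row is the pose to reach, as a shift and turn from the pose commanded when the call began, along the tool's axes at that moment; what a row does not reach only later rows make up. A row lasts 1/12 s, in which the tool goes at most 41.7 mm and 7.16 degrees, less where a joint would pass 70% of its speed; a pose out of reach is approached as far as the arm can. A call with a gripper value outside its range is refused whole. The fingers move at their own pace and stop on an object; "force" is the grip in N (left out, the last holds). Time passes only in rows, so rows that repeat a pose let the fingers close. It gives the time, the measured TCP pose, the force, the opening and the grip force at its end, in the units of the state.
- telemetry.get_state(): the state, without advancing time (a new reading comes with each control period).
- vision.read_camera(name): name is "scene" or "top"; returns a dict with "color" (384x512x3 uint8, blue, green, red), "K" (3x3 intrinsics, pixels), "rvec" (rotation vector, rad) and "tvec" (3), from world to camera coordinates, as OpenCV has them. Camera axes: x right, y down, z forward; pixel columns grow to the right and rows downward; lengths in m; the calibration is good to about 2 mm. A picture is of the moment at which its call begins. There is no depth.
- ctrl.sign_off(): hands the job in; it is judged then, once.
The state is a dict: "time": time; "qpos": joint angles; "dq": joint speeds; "joint_efforts": joint torques, N m; "eef_pos": TCP position; "tcp_rot": TCP orientation; "contact_force": force on the tool from outside, world axes, zero at the start; "wrist_torque": the same for the moment, N m; "opening": opening from 0.0 (shut) to 1.0 (fully open); "finger_force": force on a finger pad.
Only numpy, scipy, OpenCV 4.12 (cv2) and the standard library are available. Lean on these libraries where they do the work, as an engineer would, in place of code of your own. Each camera call takes 0.05 s, during which the arm holds its last target. There are 200 camera calls.

## Working session

There is one attempt and no reset: what is moved stays moved. The work goes in short steps, Python scripts to look and compute and a tool call to move; the robot and the scene stay as the last step left them, time stands still between calls to the robot, and variables do not carry over. Pictures are saved under pics/ and viewed, at most 10 in all, crops included, and the job is handed in when it is done.

Besides the shell and the picture viewer there is one more tool, called after ">>>" in YAML: its name, and indented under it one key for each argument. arm_command: Moves the arm, as the interface text tells. Its arguments: {"type":"object","properties":{"series":{"type":"array","items":{"type":"number"}},"force":{"type":"number"}},"required":["series"]}

```bash
mkdir -p pics; ls; python3 - <<'E'
from plant import telemetry, vision, ctrl
import cv2
print(telemetry.get_state(), ctrl.grip_point_offset)
for n in("scene","top"):
    r=vision.read_camera(n); cv2.imwrite(f"pics/{n}0.png",r["color"]); print(n,r["K"],r["rvec"],r["tvec"])
E
```

```text
pics
{'time': 0.0, 'qpos': array([ 9.95017274e-01,  2.87196081e-01,  1.57819554e+00,  2.66474447e-05,
        1.27861375e+00, -1.49994355e-01]), 'dq': array([ 0.0012742 ,  0.00072876, -0.00107462, -0.00158616,  0.00025615,
        0.00013285]), 'joint_efforts': array([ 1.63186050e-04, -4.05974579e+01, -2.92625159e+01, -1.16418973e-04,
        5.84057387e-03, -3.40946812e-06]), 'eef_pos': array([0.27839506, 0.61418265, 0.22991687]), 'tcp_rot': array([ 2.11291443e-01,  9.77422360e-01, -1.12326773e-03, -4.40150023e-04]), 'contact_force': array([ 0.5669984 , -0.04434074, -0.38392849]), 'wrist_torque': array([-0.01043753,  0.03410513,  0.02052838]), 'finger_force': 0.0, 'opening': 1.001901069812115} 0.0187
scene [[379.68246215   0.         252.28561788]
 [  0.         379.68246215 195.38243466]
 [  0.           0.           1.        ]] [ 2.19926659  1.06062837 -0.40563028] [-0.30381695 -0.25615426  1.31862326]
top [[432.5801067    0.         247.41560254]
 [  0.         432.5801067  192.69897887]
 [  0.           0.           1.        ]] [ 2.09416753 -2.16090285  0.11666315] [-0.04777562  0.60317958  0.89006392]
```

View pics/scene0.png

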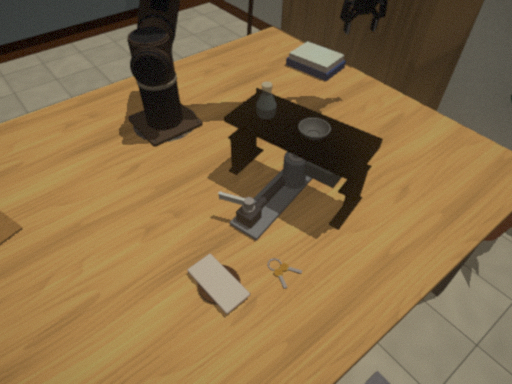

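View pics/top0.png

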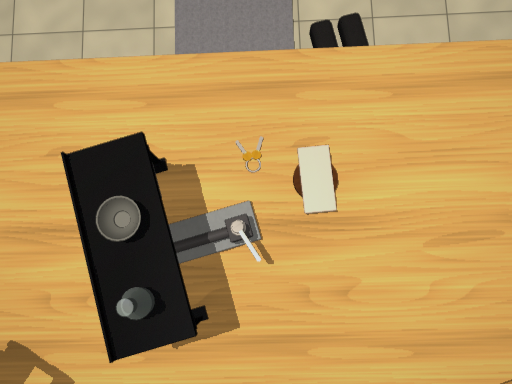

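The scene view shows the jack and shelf with the lever at about (235,200). In the top view the hub is at about (239,228), the lever tip at (259,260), the shelf to the left and the phone and keys to the right and above.

```bash
cat > h.py <<'E'
import cv2, numpy as np
from plant import telemetry, vision, ctrl
def ray(r,uv,z):
    R=cv2.Rodrigues(r["rvec"])[0]; c=-R.T@np.ravel(r["tvec"])
    d=R.T@np.linalg.inv(r["K"])@np.array([uv[0],uv[1],1.]); return c+d*(z-c[2])/d[2]
def proj(r,p): return cv2.projectPoints(np.array([p],float),r["rvec"],r["tvec"],r["K"],None)[0].ravel()
E
python3 - <<'E'
from h import *
r=vision.read_camera("top"); im=r["color"]
R=cv2.Rodrigues(r["rvec"])[0]; print("cam",-R.T@np.ravel(r["tvec"]))
for n,uv,z in [("hub",(239,228),.086),("tip",(259,260),.086),("shA",(63,154),.2),("shB",(143,133),.2),("shC",(196,336),.2),("shD",(111,361),.2),("ph1",(298,147),.02),("ph2",(337,212),.02),("key",(252,160),.004),("vase top",(125,307),.29),("base1",(252,202),.01),("base2",(261,236),.01)]: print(n,ray(r,uv,z).round(3))
c=im[190:280,200:290]; cv2.imwrite("pics/c.png",cv2.resize(c,None,fx=6,fy=6,interpolation=cv2.INTER_CUBIC))
hsv=cv2.cvtColor(im,cv2.COLOR_BGR2HSV); m=((hsv[...,1]<45)&(hsv[...,2]>140)).astype(np.uint8)
m[:, :225]=0;m[:,275:]=0;m[:215]=0;m[275:]=0
ys,xs=np.nonzero(m); P=np.array([ray(r,p,.086)[:2] for p in zip(xs,ys)]); print(len(P),P.min(0),P.max(0))
q=np.c_[xs,ys].astype(np.float32); print(cv2.minAreaRect(q), cv2.fitLine(q,cv2.DIST_HUBER,0,.01,.01).ravel())
l=cv2.fitLine(P.astype(np.float32),cv2.DIST_HUBER,0,.01,.01).ravel(); print(l,np.degrees(np.arctan2(l[1],l[0])))
E
```

```text
cam [ 0.46438054 -0.09924454  0.96582769]
hub [ 0.523 -0.049  0.086]
tip [ 0.458 -0.088  0.086]
shA [0.662 0.266 0.2  ]
shB [0.696 0.117 0.2  ]
shC [0.333 0.023 0.2  ]
shD [0.295 0.17  0.2  ]
ph1 [ 0.704 -0.182  0.02 ]
ph2 [ 0.556 -0.26   0.02 ]
key [ 0.682 -0.078  0.004]
vase top [0.394 0.118 0.29 ]
base1 [ 0.585 -0.075  0.01 ]
base2 [ 0.509 -0.093  0.01 ]
419 [ 0.45760458 -0.08970576] [ 0.55050102 -0.0195897 ]
((242.5, 237.5), (45.0, 35.0), 90.0) [  0.5700239    0.82162815 243.24214    236.70207   ]
[ 0.8458817   0.53337055  0.5090807  -0.0532853 ] 32.23347
```

View pics/c.png

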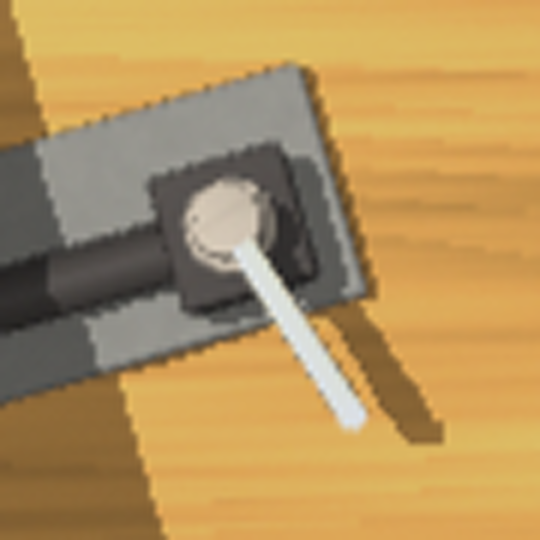

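The crop shows the hub centre at full-frame (238.2,227.3) and the lever tip at (259,261). The lever leans toward the robot, pointing at about 211° in the world.

```bash
cat >> h.py <<'E'
from scipy.spatial.transform import Rotation as Ro
def rel(p,ang=None):
    "shift cm / turn deg from the present pose to TCP p with tool down and tool x at world angle ang (deg)"
    s=telemetry.get_state(); R=Ro.from_quat(s["tcp_rot"])
    d=R.inv().apply(np.array(p)-s["eef_pos"])*100
    t=np.radians(ang); x=[np.cos(t),np.sin(t),0]; z=[0,0,-1]
    G=Ro.from_matrix(np.c_[x,np.cross(z,x),z]); return d.round(2),(R.inv()*G).as_rotvec(degrees=True).round(1)
E
python3 - <<'E'
from h import *
r=vision.read_camera("top")
h=ray(r,(238.2,227.3),.09); b1=ray(r,(200+243/6,190+250/6),.086); b2=ray(r,(200+358/6,190+428/6),.086)
d=b2-b1; print(h,b1,b2,np.degrees(np.arctan2(d[1],d[0])), np.hypot(*(b2-h)[:2]))
for p,a in [((.30,.60,.43),125),((.50,.35,.43),95),((.58,.1,.43),60),((.50,-.05,.43),31)]: print(rel(p,a))
E
```

```text
[ 0.52425104 -0.04762787  0.09      ] [ 0.51551817 -0.05184585  0.086     ] [ 0.45492234 -0.08882038  0.086     ] -148.60917792687732 0.08064298302139974
(array([ -2.55,  -0.45, -19.95]), array([-0.1,  0. , 30.6]))
(array([-31.08, -14.96, -19.94]), array([-0.1,  0. , 60.6]))
(array([-48.7 , -34.43, -19.92]), array([-0.1,  0.1, 95.6]))
(array([-47.61, -51.39, -19.89]), array([-1.000e-01,  1.000e-01,  1.246e+02]))
```

>>> arm_command:
  series: [0,0,-4,0,0,0,0,0,0,-8,0,0,4,0,-1,0,-12,0,0,8,0,-2,0,-16,0,0,14,0,-2.5,-0.5,-20,0,0,20,0,-6,-1.5,-20,0,0,26,0,-9.5,-3,-20,0,0,32,0,-13,-5,-20,0,0,38,0,-16.5,-7,-20,0,0,44,0,-20,-9,-20,0,0,50,0]

```text
time: 1.03
eef_pos: [0.4244, 0.4486, 0.431]
tcp_rot: [0.606, 0.795, -0.0, -0.0]
contact_force: [0.8, -0.0, -0.4]
opening: 1.0
finger_force: 0.0
```

```bash
python3 - <<'E'
from h import *
s=telemetry.get_state();print(s["eef_pos"],s["qpos"],s["time"])
for p,a in [((.50,.35,.43),95),((.58,.1,.43),60),((.50,-.05,.43),31)]: print(rel(p,a))
E
```

```text
[0.42438993 0.44863308 0.43100522] [ 6.49057856e-01  8.24664101e-02  1.45496261e+00 -4.59072430e-05
  1.60455666e+00  3.81333518e-01] 1.0333
(array([-11.51,   4.68,   0.1 ]), array([-0. ,  0. , 10.3]))
(array([-37.74,   5.78,   0.11]), array([-0. ,  0. , 45.3]))
(array([-50.09,  -5.9 ,   0.11]), array([-0. ,  0. , 74.3]))
```

>>> arm_command:
  series: [-4,1.3,0,0,0,5,0,-8,2.6,0,0,0,10,0,-12,3.8,0,0,0,17,0,-16,4.4,0,0,0,24,0,-20,5,0,0,0,31,0,-24,5.2,0,0,0,38,0,-28,4.8,0,0,0,45,0,-32,3.8,0,0,0,52,0,-36,2.5,0,0,0,59,0,-40,1,0,0,0,66,0]

```text
time: 1.87
eef_pos: [0.5409, 0.0671, 0.4308]
tcp_rot: [0.942, 0.336, -0.0, -0.0]
contact_force: [0.5, -0.1, 0.6]
opening: 0.999
finger_force: 0.0
```

```bash
python3 - <<'E'
from h import *
s=telemetry.get_state();print(s["eef_pos"],s["qpos"],s["time"])
a=np.radians(31.4); u=np.array([np.cos(a),np.sin(a),0]); h=np.array([.5243,-.0476,0]); g=h-.062*u
print(g)
for z in (.40,.13): print(rel(g+[0,0,z],31.4))
E
```

```text
[0.54087963 0.06705664 0.43081578] [-6.28295892e-02 -8.39116692e-02  1.62157854e+00 -5.93063262e-05
  1.60447493e+00  8.22705926e-01] 1.8667
[ 0.47137985 -0.0799026   0.        ]
(array([-14.68,   6.98,   3.09]), array([-0. ,  0. ,  7.9]))
(array([-14.67,   6.99,  30.09]), array([-0. ,  0. ,  7.9]))
```

>>> arm_command:
  series: [-3.7,1.7,0,0,0,4,0,-7.4,3.5,0,0,0,8,0,-11,5.2,0,0,0,8,0,-14.7,7,0,0,0,8,0,-14.7,7,4,0,0,8,0,-14.7,7,8,0,0,8,0,-14.7,7,12,0,0,8,0,-14.7,7,16,0,0,8,0,-14.7,7,20,0,0,8,0,-14.7,7,24,0,0,8,0]

```text
time: 2.7
eef_pos: [0.472, -0.0786, 0.1896]
tcp_rot: [0.962, 0.272, 0.0, 0.0]
contact_force: [0.2, -0.5, 0.4]
opening: 1.003
finger_force: 0.0
```

```bash
python3 - <<'E'
from h import *
s=telemetry.get_state();print(s["eef_pos"],s["qpos"],s["time"],s["contact_force"])
a=np.radians(31.4); u=np.array([np.cos(a),np.sin(a),0]); h=np.array([.5243,-.0476,0]); g=h-.062*u
print(rel(g+[0,0,.057],31.4))
a=vision.read_camera("top")["color"][120:312,128:384];b=vision.read_camera("scene")["color"][90:282,130:386]
cv2.imwrite("pics/d.png",cv2.resize(np.vstack([a,b]),None,fx=1.56,fy=1.56))
E
```

```text
[ 0.47200743 -0.07855865  0.18961818] [-3.77396234e-01 -1.17657189e-01  2.08730473e+00  2.19108112e-05
  1.17122738e+00  6.42078633e-01] 2.7 [ 0.23429518 -0.50839671  0.43458069]
(array([-0.13,  0.07, 13.26]), array([ 0. , -0. ,  0.2]))
```

View pics/d.png

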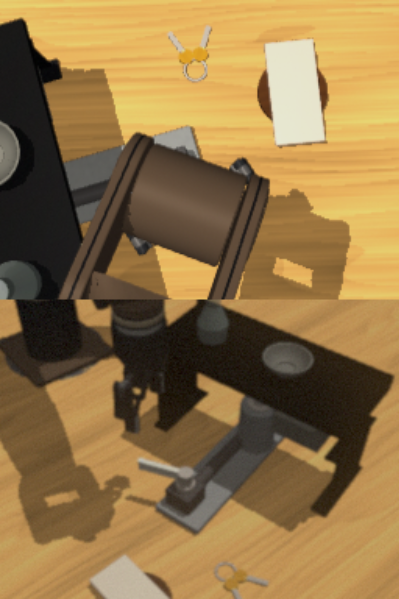

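The top view shows the wrist over the lever. In the scene view the fingers are above the lever (lever at about (165,470) in the crop) and the shelf and bowl stay visible, so I'll track the bowl for shelf height.

>>> arm_command:
  series: [0,0,3.5,0,0,0,0,-0.1,0.1,7,0,0,0,0,-0.1,0.1,10.5,0,0,0,0,-0.1,0.1,12.3,0,0,0,0.2,-0.1,0.1,13.2,0,0,0,0.4,-0.1,0.1,13.2,0,0,0,0.6,-0.1,0.1,13.2,0,0,0,0.7,-0.1,0.1,13.2,0,0,0,0.7,-0.1,0.1,13.2,0,0,0,0.7]
  force: 20

```text
time: 3.55
eef_pos: [0.474, -0.0807, 0.0618]
tcp_rot: [0.962, 0.272, 0.002, 0.001]
contact_force: [0.9, -0.9, 1.5]
opening: 0.3
finger_force: 0.0
```

```bash
cat >> h.py <<'E'
import os
UP=8
def shelf():
    "drop of the shelf in mm, seen by the bowl in the scene view"
    r=vision.read_camera("scene"); t=telemetry.get_state(); g=cv2.cvtColor(r["color"],cv2.COLOR_BGR2GRAY)
    if not os.path.exists("ref.png"): cv2.imwrite("ref.png",g)
    ref=cv2.imread("ref.png",0); T=cv2.resize(ref[114:142,294:336],None,fx=UP,fy=UP,interpolation=cv2.INTER_CUBIC)
    S=cv2.resize(g[104:172,284:346],None,fx=UP,fy=UP,interpolation=cv2.INTER_CUBIC)
    _,v,_,l=cv2.minMaxLoc(cv2.matchTemplate(S,T,cv2.TM_CCOEFF_NORMED)); du,dv=l[0]/UP-10,l[1]/UP-10
    B=np.array([.55,.14,.21]); k=(proj(r,B-[0,0,.05])-proj(r,B))/50
    return dict(t=round(t["time"],2),drop=round(dv/k[1],1),du=du,exp_du=round(dv/k[1]*k[0],2),match=round(v,3),F=t["contact_force"].round(1),M=t["wrist_torque"].round(2),pos=t["eef_pos"].round(4),open=round(t["opening"],3),ff=round(t["finger_force"],1),q6=round(t["qpos"][5],2))
E
python3 - <<'E'
from h import *
r=vision.read_camera("top");b=ray(r,(118,218),.22);print(b);print(proj(vision.read_camera("scene"),b));print(shelf());print(shelf())
a=np.radians(31.4); u=np.array([np.cos(a),np.sin(a),0]); h=np.array([.5243,-.0476,0]); g=h-.062*u
print(rel(g+[0,0,.057],31.4))
cv2.imwrite("pics/e.png",cv2.resize(vision.read_camera("scene")["color"][150:270,180:320],None,fx=5,fy=5,interpolation=cv2.INTER_CUBIC))
E
```

```text
[0.53816885 0.15488182 0.22      ]
[314.57988061 129.05878002]
{'t': 3.7, 'drop': np.float64(0.0), 'du': 0.0, 'exp_du': np.float64(-0.0), 'match': 1.0, 'F': array([ 0. , -0.7, -0.3]), 'M': array([0.01, 0.01, 0.01]), 'pos': array([ 0.473 , -0.0803,  0.0606]), 'open': 0.296, 'ff': 0.0, 'q6': np.float64(0.64)}
{'t': 3.75, 'drop': np.float64(0.0), 'du': 0.0, 'exp_du': np.float64(-0.0), 'match': 0.994, 'F': array([ 0.8, -0.9, -0. ]), 'M': array([-0.01,  0.02,  0.01]), 'pos': array([ 0.4727, -0.0802,  0.0603]), 'open': 0.299, 'ff': 0.0, 'q6': np.float64(0.64)}
(array([-0.1 , -0.09,  0.33]), array([ 0.1, -0.1,  0.2]))
```

View pics/e.png

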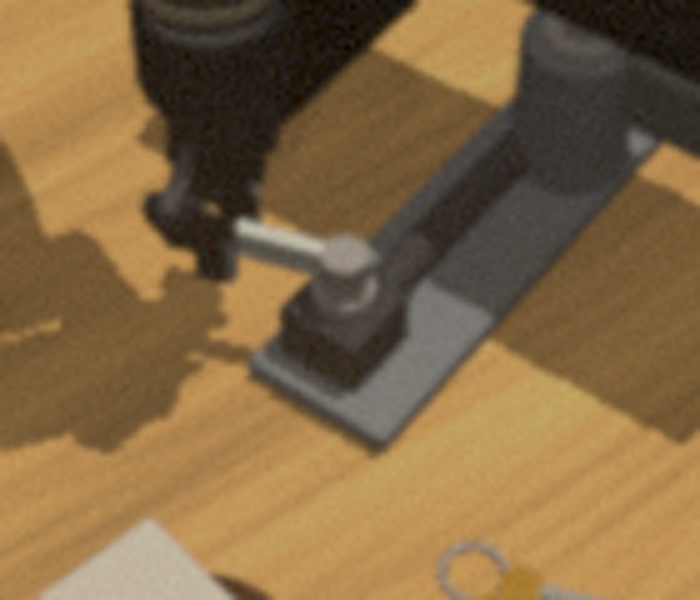

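The view shows the fingers straddling the bar's outer part (bar entering the fingers at about (235,235), hub at (345,255)). Closing at 20 N.

>>> arm_command:
  series: [0,0,0,0,0,0,0.75,0,0,0,0,0,0,0.8,0,0,0,0,0,0,0.85,0,0,0,0,0,0,0.9,0,0,0,0,0,0,1,0,0,0,0,0,0,1,0,0,0,0,0,0,1,0,0,0,0,0,0,1]
  force: 20

```text
time: 4.47
eef_pos: [0.472, -0.0799, 0.0593]
tcp_rot: [0.962, 0.272, -0.0, -0.0]
contact_force: [-0.8, 0.3, 0.0]
opening: 0.115
finger_force: 21.8
```

```bash
python3 - <<'E'
from h import *
print(shelf());print(rel([.4714,-.0799,.057],31.4))
E
```

```text
{'t': 4.52, 'drop': np.float64(0.0), 'du': 0.0, 'exp_du': np.float64(-0.0), 'match': 0.994, 'F': array([-0.8,  0. , -0.2]), 'M': array([0.01, 0.07, 0.06]), 'pos': array([ 0.472 , -0.0799,  0.0593]), 'open': 0.115, 'ff': 21.8, 'q6': np.float64(0.64)}
(array([-0.05, -0.04,  0.23]), array([-0. ,  0. ,  0.2]))
```

>>> arm_command:
  series: [0,0.2,0,0,0,-1.9,1,0.02,0.4,0,0,0,-3.8,1,0.03,0.61,0,0,0,-5.7,1,0.03,0.61,0,0,0,-5.7,1,0.03,0.61,0,0,0,-5.7,1,0.03,0.61,0,0,0,-5.7,1]

```text
time: 5.02
eef_pos: [0.4756, -0.0851, 0.0593]
tcp_rot: [0.948, 0.32, 0.0, 0.0]
contact_force: [-0.7, -0.9, -0.0]
opening: 0.109
finger_force: 21.7
```

```bash
python3 -c "
from h import *
print(shelf())"
```

```text
{'t': 5.07, 'drop': np.float64(0.0), 'du': 0.0, 'exp_du': np.float64(-0.0), 'match': 0.993, 'F': array([-1. , -0.9,  0.5]), 'M': array([-0.03,  0.06, -0.03]), 'pos': array([ 0.4756, -0.0851,  0.0593]), 'open': 0.114, 'ff': 21.7, 'q6': np.float64(0.53)}
```

>>> arm_command:
  series: [0.01,0.25,0,0,0,-2.3,1,0.02,0.49,0,0,0,-4.6,1,0.02,0.49,0,0,0,-4.6,1,0.02,0.49,0,0,0,-4.6,1,0.02,0.49,0,0,0,-4.6,1,0.02,0.49,0,0,0,-4.6,1]

```text
time: 5.57
eef_pos: [0.4788, -0.0889, 0.0594]
tcp_rot: [0.934, 0.357, 0.0, 0.0]
contact_force: [-0.4, -1.1, -0.3]
opening: 0.111
finger_force: 21.6
```

```bash
python3 -c "
from h import *
print(shelf())"
```

```text
{'t': 5.62, 'drop': np.float64(0.0), 'du': -0.125, 'exp_du': np.float64(-0.0), 'match': 0.993, 'F': array([ 0.7, -2.8, -1. ]), 'M': array([-0.34, -0.03, -0.06]), 'pos': array([ 0.4788, -0.089 ,  0.0594]), 'open': 0.113, 'ff': 21.6, 'q6': np.float64(0.45)}
```

>>> arm_command:
  series: [0.01,0.25,0,0,0,-2.3,1,0.02,0.49,0,0,0,-4.6,1,0.02,0.49,0,0,0,-4.6,1,0.02,0.49,0,0,0,-4.6,1,0.02,0.49,0,0,0,-4.6,1,0.02,0.49,0,0,0,-4.6,1]

```text
time: 6.12
eef_pos: [0.4823, -0.0925, 0.0594]
tcp_rot: [0.919, 0.394, 0.0, 0.0]
contact_force: [0.1, -3.4, -0.2]
opening: 0.114
finger_force: 21.6
```

```bash
python3 -c "
from h import *
print(shelf())"
```

```text
{'t': 6.17, 'drop': np.float64(0.0), 'du': 0.0, 'exp_du': np.float64(-0.0), 'match': 0.992, 'F': array([ 1.1, -2.6, -0.9]), 'M': array([-0.6 , -0.09, -0.2 ]), 'pos': array([ 0.4823, -0.0925,  0.0594]), 'open': 0.108, 'ff': 21.6, 'q6': np.float64(0.36)}
```

>>> arm_command:
  series: [0.01,0.25,0,0,0,-2.3,1,0.02,0.49,0,0,0,-4.6,1,0.02,0.49,0,0,0,-4.6,1,0.02,0.49,0,0,0,-4.6,1,0.02,0.49,0,0,0,-4.6,1,0.02,0.49,0,0,0,-4.6,1]

```text
time: 6.67
eef_pos: [0.486, -0.0958, 0.0595]
tcp_rot: [0.902, 0.431, 0.0, 0.001]
contact_force: [0.9, -4.5, -0.5]
opening: 0.115
finger_force: 21.8
```

```bash
python3 -c "
from h import *
print(shelf())"
```

```text
{'t': 6.72, 'drop': np.float64(0.0), 'du': 0.0, 'exp_du': np.float64(-0.0), 'match': 0.993, 'F': array([ 1.2, -3.9, -1.3]), 'M': array([-0.81, -0.18, -0.23]), 'pos': array([ 0.4861, -0.0958,  0.0595]), 'open': 0.111, 'ff': 21.8, 'q6': np.float64(0.28)}
```

>>> arm_command:
  series: [0.01,0.25,0,0,0,-2.3,1,0.01,0.49,0,0,0,-4.6,1,0.01,0.49,0,0,0,-4.6,1,0.01,0.49,0,0,0,-4.6,1,0.01,0.49,0,0,0,-4.6,1,0.01,0.49,0,0,0,-4.6,1]

```text
time: 7.22
eef_pos: [0.49, -0.0988, 0.0596]
tcp_rot: [0.884, 0.467, 0.0, 0.001]
contact_force: [2.0, -4.8, -0.7]
opening: 0.112
finger_force: 22.1
```

```bash
python3 -c "
from h import *
print(shelf())"
```

```text
{'t': 7.27, 'drop': np.float64(0.0), 'du': 0.0, 'exp_du': np.float64(-0.0), 'match': 0.992, 'F': array([ 3.4, -5.8, -1.3]), 'M': array([-0.86, -0.31, -0.34]), 'pos': array([ 0.49  , -0.0988,  0.0596]), 'open': 0.115, 'ff': 22.1, 'q6': np.float64(0.2)}
```

>>> arm_command:
  series: [0.01,0.25,0,0,0,-2.3,1,0.01,0.49,0,0,0,-4.6,1,0.01,0.49,0,0,0,-4.6,1,0.01,0.49,0,0,0,-4.6,1,0.01,0.49,0,0,0,-4.6,1,0.01,0.49,0,0,0,-4.6,1]

```text
time: 7.77
eef_pos: [0.4943, -0.1015, 0.0596]
tcp_rot: [0.865, 0.502, 0.0, 0.001]
contact_force: [3.0, -5.6, -1.3]
opening: 0.116
finger_force: 22.3
```

```bash
python3 -c "
from h import *
print(shelf())"
```

```text
{'t': 7.82, 'drop': np.float64(0.0), 'du': -0.125, 'exp_du': np.float64(-0.0), 'match': 0.992, 'F': array([ 2.7, -4.6, -1.5]), 'M': array([-0.78, -0.37, -0.38]), 'pos': array([ 0.4943, -0.1015,  0.0596]), 'open': 0.115, 'ff': 22.3, 'q6': np.float64(0.12)}
```

>>> arm_command:
  series: [0.01,0.25,0,0,0,-2.3,1,0.01,0.49,0,0,0,-4.6,1,0.01,0.49,0,0,0,-4.6,1,0.01,0.49,0,0,0,-4.6,1,0.01,0.49,0,0,0,-4.6,1,0.01,0.49,0,0,0,-4.6,1]

```text
time: 8.32
eef_pos: [0.4988, -0.1039, 0.0596]
tcp_rot: [0.844, 0.536, 0.001, 0.001]
contact_force: [2.9, -4.4, -1.2]
opening: 0.114
finger_force: 22.5
```

```bash
python3 -c "
from h import *
print(shelf())"
```

```text
{'t': 8.37, 'drop': np.float64(0.0), 'du': -0.125, 'exp_du': np.float64(-0.0), 'match': 0.992, 'F': array([ 2.4, -5.2, -1. ]), 'M': array([-0.86, -0.47, -0.35]), 'pos': array([ 0.4987, -0.1038,  0.0596]), 'open': 0.114, 'ff': 22.5, 'q6': np.float64(0.03)}
```

>>> arm_command:
  series: [0.01,0.25,0,0,0,-2.3,1,0.01,0.49,0,0,0,-4.6,1,0.01,0.49,0,0,0,-4.6,1,0.01,0.49,0,0,0,-4.6,1,0.01,0.49,0,0,0,-4.6,1,0.01,0.49,0,0,0,-4.6,1]

```text
time: 8.87
eef_pos: [0.5034, -0.1058, 0.0597]
tcp_rot: [0.822, 0.569, 0.001, 0.001]
contact_force: [3.9, -5.1, -0.8]
opening: 0.112
finger_force: 22.7
```

```bash
python3 -c "
from h import *
print(shelf())"
```

```text
{'t': 8.92, 'drop': np.float64(0.0), 'du': -0.125, 'exp_du': np.float64(-0.0), 'match': 0.992, 'F': array([ 2.6, -4.7, -2. ]), 'M': array([-0.86, -0.51, -0.35]), 'pos': array([ 0.5034, -0.1059,  0.0597]), 'open': 0.113, 'ff': 22.7, 'q6': np.float64(-0.05)}
```

>>> arm_command:
  series: [0.01,0.25,0,0,0,-2.3,1,0.01,0.49,0,0,0,-4.6,1,0.01,0.49,0,0,0,-4.6,1,0.01,0.49,0,0,0,-4.6,1,0.01,0.49,0,0,0,-4.6,1,0.01,0.49,0,0,0,-4.6,1]

```text
time: 9.42
eef_pos: [0.5082, -0.1075, 0.0597]
tcp_rot: [0.799, 0.602, 0.001, 0.001]
contact_force: [3.9, -4.8, -1.1]
opening: 0.111
finger_force: 22.9
```

```bash
python3 -c "
from h import *
print(shelf())"
```

```text
{'t': 9.47, 'drop': np.float64(5.7), 'du': -0.25, 'exp_du': np.float64(-0.27), 'match': 0.991, 'F': array([ 3.9, -4.8, -2. ]), 'M': array([-0.83, -0.62, -0.38]), 'pos': array([ 0.5082, -0.1075,  0.0597]), 'open': 0.112, 'ff': 22.9, 'q6': np.float64(-0.13)}
```

>>> arm_command:
  series: [0,0,0,0,0,0,1,0,0,0,0,0,0,1,0,0,0,0,0,0,1,0,0,0,0,0,0,1,0,0,0,0,0,0,1,0,0,0,0,0,0,1]

```text
time: 9.97
eef_pos: [0.5082, -0.1075, 0.0597]
tcp_rot: [0.799, 0.602, 0.001, 0.001]
contact_force: [3.6, -5.1, -1.8]
opening: 0.114
finger_force: 22.9
```

```bash
python3 -c "
from h import *
print(shelf())"
```

```text
{'t': 10.02, 'drop': np.float64(13.4), 'du': -0.625, 'exp_du': np.float64(-0.64), 'match': 0.99, 'F': array([ 3.9, -5.2, -1.9]), 'M': array([-0.8 , -0.6 , -0.33]), 'pos': array([ 0.5082, -0.1075,  0.0597]), 'open': 0.113, 'ff': 22.9, 'q6': np.float64(-0.13)}
```

>>> arm_command:
  series: [0,0,0,0,0,0,1,0,0,0,0,0,0,1,0,0,0,0,0,0,1,0,0,0,0,0,0,1,0,0,0,0,0,0,1,0,0,0,0,0,0,1,0,0,0,0,0,0,1,0,0,0,0,0,0,1]

```text
time: 10.68
eef_pos: [0.5082, -0.1075, 0.0597]
tcp_rot: [0.799, 0.602, 0.001, 0.001]
contact_force: [3.6, -5.2, -0.8]
opening: 0.114
finger_force: 22.9
```

```bash
python3 -c "
from h import *
print(shelf())"
```

```text
{'t': 10.73, 'drop': np.float64(23.5), 'du': -1.125, 'exp_du': np.float64(-1.13), 'match': 0.988, 'F': array([ 3.7, -3.7, -0.7]), 'M': array([-0.82, -0.56, -0.39]), 'pos': array([ 0.5082, -0.1075,  0.0597]), 'open': 0.117, 'ff': 22.9, 'q6': np.float64(-0.13)}
```

Steady at 14 mm/s; about 2.2 s remain.

>>> arm_command:
  series: [0,0,0,0,0,0,1,0,0,0,0,0,0,1,0,0,0,0,0,0,1,0,0,0,0,0,0,1,0,0,0,0,0,0,1,0,0,0,0,0,0,1,0,0,0,0,0,0,1,0,0,0,0,0,0,1,0,0,0,0,0,0,1,0,0,0,0,0,0,1]

```text
time: 11.57
eef_pos: [0.5082, -0.1075, 0.0597]
tcp_rot: [0.799, 0.602, 0.001, 0.001]
contact_force: [3.0, -5.8, -1.5]
opening: 0.11
finger_force: 22.9
```

>>> arm_command:
  series: [0,0,0,0,0,0,1,0,0,0,0,0,0,1,0,0,0,0,0,0,1,0,0,0,0,0,0,1,0,0,0,0,0,0,1,0,0,0,0,0,0,1,0,0,0,0,0,0,1,0,0,0,0,0,0,1,0,0,0,0,0,0,1,0,0,0,0,0,0,1]

```text
time: 12.4
eef_pos: [0.5082, -0.1075, 0.0597]
tcp_rot: [0.799, 0.602, 0.001, 0.001]
contact_force: [4.3, -4.4, -1.5]
opening: 0.115
finger_force: 22.9
```

>>> arm_command:
  series: [0,0,0,0,0,0,1,0,0,0,0,0,0,1,0,0,0,0,0,0,1,0,0,0,0,0,0,1,0,0,0,0,0,0,1,0,0,0,0,0,0,1,0,0,0,0,0,0,1,0,0,0,0,0,0,1,0,0,0,0,0,0,1,0,0,0,0,0,0,1]

```text
time: 13.23
eef_pos: [0.5082, -0.1075, 0.0597]
tcp_rot: [0.799, 0.602, 0.001, 0.001]
contact_force: [3.1, -5.4, -2.5]
opening: 0.112
finger_force: 22.9
```

```bash
python3 -c "
from h import *
print(shelf())"
```

```text
{'t': 13.28, 'drop': np.float64(55.6), 'du': -2.5, 'exp_du': np.float64(-2.68), 'match': 0.982, 'F': array([ 3.8, -5. , -2. ]), 'M': array([-0.82, -0.58, -0.35]), 'pos': array([ 0.5082, -0.1075,  0.0597]), 'open': 0.112, 'ff': 22.9, 'q6': np.float64(-0.13)}
```

>>> arm_command:
  series: [0,0,0,0,0,0,1,0,0,0,0,0,0,1,0,0,0,0,0,0,1,0,0,0,0,0,0,1,0,0,0,0,0,0,1,0,0,0,0,0,0,1,0,0,0,0,0,0,1,0,0,0,0,0,0,1]

```text
time: 13.95
eef_pos: [0.5082, -0.1075, 0.0597]
tcp_rot: [0.799, 0.602, 0.001, 0.001]
contact_force: [3.8, -4.9, -1.3]
opening: 0.114
finger_force: 22.9
```

```bash
python3 -c "
from h import *
print(shelf())"
```

```text
{'t': 14.0, 'drop': np.float64(55.6), 'du': -2.625, 'exp_du': np.float64(-2.68), 'match': 0.982, 'F': array([ 2.6, -4.8, -2.2]), 'M': array([-0.82, -0.63, -0.38]), 'pos': array([ 0.5082, -0.1075,  0.0597]), 'open': 0.111, 'ff': 22.9, 'q6': np.float64(-0.13)}
```

The shelf rests. Turning the lever back most of the way.

>>> arm_command:
  series: [0.03,-0.61,0,0,0,5.7,1,0.12,-1.22,0,0,0,11.5,1,0.27,-1.82,0,0,0,17.2,1,0.49,-2.39,0,0,0,22.9,1,0.75,-2.95,0,0,0,28.6,1,1.07,-3.47,0,0,0,34.4,1,1.29,-3.77,0,0,0,37.8,1,1.29,-3.77,0,0,0,37.8,1,1.29,-3.77,0,0,0,37.8,1,1.29,-3.77,0,0,0,37.8,1]

```text
time: 14.83
eef_pos: [0.4748, -0.084, 0.0594]
tcp_rot: [0.95, 0.312, 0.0, -0.0]
contact_force: [3.6, -0.7, -0.7]
opening: 0.113
finger_force: 21.7
```

```bash
cat >> h.py <<'E'
def feel():
    s=telemetry.get_state(); X=Ro.from_quat(s["tcp_rot"]).as_matrix()
    d=np.array([.5243,-.0476])-s["eef_pos"][:2]
    # F in tool axes (y>0 = lever resisting closing), moment about the spindle
    F=s["contact_force"];print("F tool",(X.T@F).round(2),"M tool",(X.T@s["wrist_torque"]).round(2),"xang",np.degrees(np.arctan2(X[1,0],X[0,0])).round(2),"posang",np.degrees(np.arctan2(d[1],d[0])).round(2),"R",np.hypot(*d).round(4),"ff",s["finger_force"],"t",s["time"],s["opening"])
E
python3 -c "
from h import *
feel()"
```

```text
F tool [2.52 2.72 0.7 ] M tool [-0.44  0.35  0.15] xang 36.35 posang 36.33 R 0.0615 ff 21.662845015525818 t 14.8333 0.11318631925415913
```

>>> arm_command:
  series: [0.01,-0.25,0,0,0,2.3,1,0.02,-0.49,0,0,0,4.6,1,0.02,-0.49,0,0,0,4.6,1,0.02,-0.49,0,0,0,4.6,1]

```text
time: 15.17
eef_pos: [0.472, -0.08, 0.0594]
tcp_rot: [0.962, 0.274, 0.0, -0.0]
contact_force: [3.7, 1.7, -1.0]
opening: 0.111
finger_force: 21.6
```

```bash
cat >> h.py <<'E'
def torque(n=8):
    L=[]
    for _ in range(n):
        vision.read_camera("top"); s=telemetry.get_state(); X=Ro.from_quat(s["tcp_rot"]).as_matrix()
        Fy=(X.T@s["contact_force"])[1]; Mz=(X.T@s["wrist_torque"])[2]; L.append([Fy,Mz,.0615*Fy-Mz])
    print("Fy,Mz,T",np.mean(L,0).round(3),"sd",np.std(L,0).round(3)); feel()
E
python3 -c "
from h import *
torque(5)"
```

```text
Fy,Mz,T [ 1.338 -0.061  0.143] sd [0.652 0.033 0.025]
F tool [ 4.56  0.74 -0.77] M tool [-0.09  0.86 -0.09] xang 31.72 posang 31.85 R 0.0616 ff 21.580959856510162 t 15.4167 0.10734206574359186
```

>>> arm_command:
  series: [0,-0.06,0,0,0,0.6,1,0,-0.12,0,0,0,1.15,1,0,-0.12,0,0,0,1.15,1]

```text
time: 15.67
eef_pos: [0.4714, -0.0791, 0.0594]
tcp_rot: [0.965, 0.264, 0.0, -0.0]
contact_force: [5.4, 2.1, -1.0]
opening: 0.112
finger_force: 21.6
```

```bash
python3 -c "
from h import *
torque(5)"
```

```text
Fy,Mz,T [ 0.714 -0.126  0.17 ] sd [0.528 0.022 0.041]
F tool [5.52 1.12 0.62] M tool [-0.16  0.93 -0.12] xang 30.58 posang 30.74 R 0.0616 ff 21.587606370449066 t 15.9167 0.11494549124623676
```

>>> arm_command:
  series: [0.02,-0.06,0,0,0,0.6,1,0.04,-0.12,0,0,0,1.15,1,0.04,-0.12,0,0,0,1.15,1]

```text
time: 16.17
eef_pos: [0.4708, -0.078, 0.0594]
tcp_rot: [0.967, 0.254, -0.0, -0.0]
contact_force: [3.7, 2.7, 0.3]
opening: 0.109
finger_force: 21.8
```

```bash
python3 -c "
from h import *
torque(5)"
```

```text
Fy,Mz,T [ 0.199 -0.185  0.197] sd [0.595 0.025 0.049]
F tool [ 3.88 -0.45 -0.07] M tool [ 0.03  0.75 -0.22] xang 29.41 posang 29.59 R 0.0616 ff 21.775956451892853 t 16.4167 0.10889238214347864
```

>>> arm_command:
  series: [0,-0.06,0,0,0,0.6,1,0,-0.12,0,0,0,1.15,1,0,-0.12,0,0,0,1.15,1]

```text
time: 16.67
eef_pos: [0.4702, -0.0769, 0.0593]
tcp_rot: [0.97, 0.244, -0.0, -0.0]
contact_force: [3.8, 2.9, -0.1]
opening: 0.115
finger_force: 21.9
```

```bash
python3 -c "
from h import *
torque(5)"
```

```text
Fy,Mz,T [-0.462 -0.206  0.177] sd [0.35  0.021 0.038]
F tool [ 4.42 -0.25  0.31] M tool [ 0.13  0.77 -0.19] xang 28.25 posang 28.5 R 0.0616 ff 21.864889562129974 t 16.9167 0.11519600055198176
```

>>> arm_command:
  series: [0,-0.06,0,0,0,0.6,1,0,-0.13,0,0,0,1.15,1,0,-0.13,0,0,0,1.15,1]

```text
time: 17.17
eef_pos: [0.4696, -0.0758, 0.0593]
tcp_rot: [0.972, 0.234, -0.0, 0.0]
contact_force: [2.9, 3.2, 0.2]
opening: 0.113
finger_force: 21.9
```

```bash
python3 -c "
from h import *
torque(5)"
```

```text
Fy,Mz,T [-0.751 -0.237  0.191] sd [0.521 0.028 0.042]
F tool [ 4.03  0.15 -0.23] M tool [ 0.19  0.81 -0.24] xang 27.1 posang 27.31 R 0.0616 ff 21.899631321430206 t 17.4167 0.11546315669795562
```

>>> arm_command:
  series: [0,-0.06,0,0,0,0.5,1,0,-0.13,0,0,0,1.1,1,0,-0.13,0,0,0,1.1,1]

```text
time: 17.67
eef_pos: [0.469, -0.0747, 0.0593]
tcp_rot: [0.974, 0.225, 0.0, 0.0]
contact_force: [3.5, 1.6, -0.6]
opening: 0.116
finger_force: 21.9
```

```bash
python3 -c "
from h import *
torque(5)"
```

```text
Fy,Mz,T [-1.023 -0.234  0.171] sd [0.323 0.011 0.015]
F tool [ 4.85 -1.24 -0.59] M tool [ 0.15  0.78 -0.23] xang 26.0 posang 26.17 R 0.0616 ff 21.8896347284317 t 17.9167 0.11495432941782532
```

>>> arm_command:
  series: [0,-0.06,0,0,0,0.5,1,0,-0.13,0,0,0,1.1,1,0,-0.13,0,0,0,1.1,1]

```text
time: 18.17
eef_pos: [0.4685, -0.0736, 0.0593]
tcp_rot: [0.977, 0.215, 0.0, 0.0]
contact_force: [3.3, 2.4, 0.1]
opening: 0.113
finger_force: 21.8
```

```bash
python3 -c "
from h import *
torque(5)"
```

```text
Fy,Mz,T [-0.978 -0.233  0.172] sd [0.248 0.028 0.035]
F tool [ 4.11 -1.25 -0.14] M tool [ 0.14  0.76 -0.24] xang 24.9 posang 25.0 R 0.0616 ff 21.820325553417206 t 18.4167 0.11844355295162609
```

>>> arm_command:
  series: [0,-0.06,0,0,0,0.5,1,0,-0.12,0,0,0,1.0,1,0,-0.12,0,0,0,1.0,1]

```text
time: 18.67
eef_pos: [0.4681, -0.0728, 0.0594]
tcp_rot: [0.978, 0.207, 0.0, 0.0]
contact_force: [4.5, 1.3, -0.5]
opening: 0.112
finger_force: 22.2
```

```bash
python3 -c "
from h import *
torque(5)"
```

```text
Fy,Mz,T [ 0.741 -0.292  0.338] sd [0.374 0.039 0.052]
F tool [3.66 1.15 1.16] M tool [-0.15  0.74 -0.36] xang 23.91 posang 24.04 R 0.0616 ff 22.115168273448944 t 18.9167 0.11595036274362493
```

Seat felt (T jumped to 0.34). Smaller steps now.

>>> arm_command:
  series: [0,-0.04,0,0,0,0.4,1,0,-0.08,0,0,0,0.8,1,0,-0.08,0,0,0,0.8,1]

```text
time: 19.17
eef_pos: [0.4678, -0.0721, 0.0594]
tcp_rot: [0.98, 0.2, 0.0, 0.0]
contact_force: [5.2, -0.3, -1.1]
opening: 0.118
finger_force: 23.3
```

```bash
python3 -c "
from h import *
torque(5)"
```

```text
Fy,Mz,T [ 2.367 -0.363  0.508] sd [0.335 0.032 0.046]
F tool [4.58 1.98 1.56] M tool [-0.41  0.65 -0.31] xang 23.11 posang 23.36 R 0.0615 ff 23.008562922477722 t 19.4167 0.11138860891777172
```

>>> arm_command:
  series: [0,-0.04,0,0,0,0.4,1,0,-0.08,0,0,0,0.8,1,0,-0.08,0,0,0,0.8,1]

```text
time: 19.67
eef_pos: [0.4676, -0.0714, 0.0595]
tcp_rot: [0.981, 0.193, 0.0, 0.001]
contact_force: [5.8, -1.9, -1.2]
opening: 0.113
finger_force: 24.8
```

```bash
python3 -c "
from h import *
torque(10)"
```

```text
Fy,Mz,T [ 3.588 -0.439  0.659] sd [0.481 0.017 0.023]
F tool [3.55 3.28 1.32] M tool [-0.53  0.67 -0.44] xang 22.32 posang 22.8 R 0.0615 ff 24.85944628715515 t 20.1667 0.11583231459701117
```

>>> arm_command:
  series: [0,0,0,0,0,0,1,0,0,0,0,0,0,1,0,0,0,0,0,0,1,0,0,0,0,0,0,1,0,0,0,0,0,0,1,0,0,0,0,0,0,1,0,0,0,0,0,0,1,0,0,0,0,0,0,1]

```text
time: 20.83
eef_pos: [0.4676, -0.0714, 0.0594]
tcp_rot: [0.981, 0.194, 0.0, 0.001]
contact_force: [5.6, -1.4, -1.6]
opening: 0.113
finger_force: 24.9
```

>>> arm_command:
  series: [0,0,0,0,0,0,0.8,0,0,0,0,0,0,0.6,0,0,0,0,0,0,0.4,0,0,0,0,0,0,0.2,0,0,0,0,0,0,0.1,0,0,0,0,0,0,0.1,0,0,0,0,0,0,0.1,0,0,0,0,0,0,0.1]

```text
time: 21.5
eef_pos: [0.4672, -0.071, 0.0593]
tcp_rot: [0.981, 0.193, -0.0, -0.0]
contact_force: [0.3, -0.1, -0.5]
opening: 0.897
finger_force: 0.0
```

```bash
python3 -c "
from h import *
feel(); print(shelf())
r=vision.read_camera('scene');cv2.imwrite('pics/f.png',cv2.resize(r['color'][70:270,150:400],None,fx=3,fy=3,interpolation=cv2.INTER_CUBIC))"
```

```text
F tool [0.22 0.22 0.48] M tool [-0.01  0.02 -0.02] xang 22.3 posang 22.24 R 0.0617 ff 0.0 t 21.5 0.8967720828992028
{'t': 21.55, 'drop': np.float64(55.2), 'du': -2.625, 'exp_du': np.float64(-2.66), 'match': 0.982, 'F': array([-0.6,  0.5,  1.1]), 'M': array([0.  , 0.02, 0.02]), 'pos': array([ 0.4672, -0.071 ,  0.0593]), 'open': 0.9, 'ff': 0.0, 'q6': np.float64(0.82)}
```

View pics/f.png

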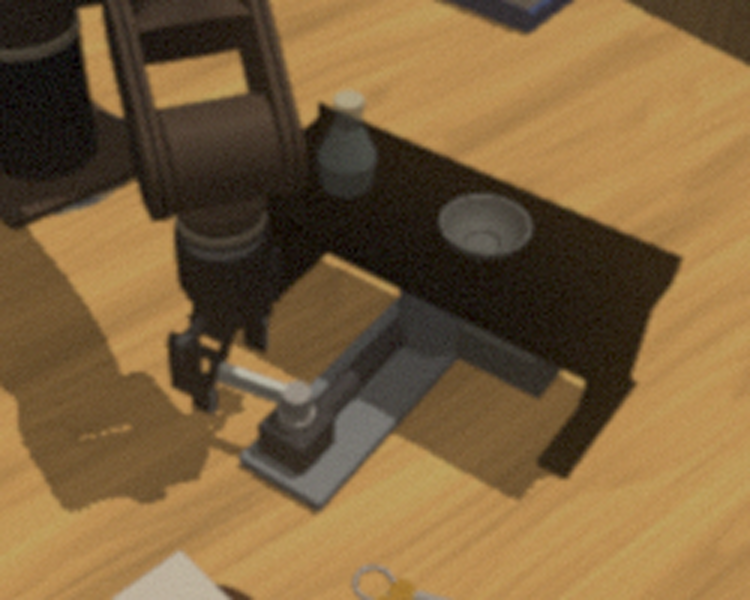

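The shelf rests on its brackets with the vase upright at (347,145) and the bowl at (485,225). The fingers are open around the bar at (215,370). Rising straight up.

>>> arm_command:
  series: [0,0,-1,0,0,0,0,0,0,-3,0,0,0,0,0,0,-5.5,0,0,0,0,0,0,-8,0,0,0,0,0,0,-10,0,0,0,0,0,0,-11,0,0,0,0,0,0,-11,0,0,0,0,0,0,-11,0,0,0,0]

```text
time: 22.27
eef_pos: [0.4673, -0.071, 0.1695]
tcp_rot: [0.981, 0.193, 0.0, 0.0]
contact_force: [-0.7, 0.1, -1.6]
opening: 0.998
finger_force: 0.0
```

```bash
python3 -c "
from h import *
s=shelf(); feel(); print(s); print(ctrl.sign_off())"
```

```text
F tool [-0.39  0.53  0.45] M tool [ 0.01 -0.02  0.01] xang 22.3 posang 21.93 R 0.0621 ff 0.0 t 22.3167 1.0016457107008752
{'t': 22.32, 'drop': np.float64(55.6), 'du': -2.5, 'exp_du': np.float64(-2.68), 'match': 0.982, 'F': array([-0.2, -0.6, -0.5]), 'M': array([-0.  ,  0.02, -0.01]), 'pos': array([ 0.4666, -0.0708,  0.1683]), 'open': 1.002, 'ff': 0.0, 'q6': np.float64(0.82)}
the job is handed in; nothing more can be done
None
```

I lowered the shelf at about 14 mm/s until it rested on its brackets, nipped the valve up to about 0.66 N m, held it there for over a second, let go of the lever, and handed the job in at about 22 s; no verdict came back.

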